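Empty the sampling tray into the tub

TASK

The steel scoop tray of cheese chunks stands on the ripening plank with its back pushed up against a cheese wheel, where the back cannot be gripped. Lift it down level, set it flat on the bench with all five chunks still in it, without dropping it, and let go; then take it by its flared back wall and tip the chunks over its lip into the white tub, with the lip over the tub and no more than a hand's breadth (100 mm) above its rim. Leave the empty tray lying flat on the bench, clear of the tub, and do not shift the tub, the cheeses or the brush.

Things in the scene. Friction and masses are not known exactly. Their poses are not given: they have to be found in the camera images.
- tray: Stainless steel scoop tray, 4 mm sheet, about 320 g, on the plank at the start, back to wheel1. Origin: centre of the underside of its flat floor; z up; open pouring lip at its -x end, back wall at +x. Floor 200 mm long (x -100 to +100), 150 mm wide outside, its top face 4 mm above the origin. Slides its chunks off when tipped past about 25 to 40 degrees
- tray_back (a point): middle of the flared back wall, mid-thickness, 8 mm below its top edge: (114.5, 0, 45.5) mm in the tray's frame, axes as the tray's. The wall is 4 mm thick and 150 mm wide, starts from the floor at x = 100 mm and leans outward (to +x) 20 degrees from upright; top edge 53 mm above the origin
- tray_lip (a point): middle of the tray's open pouring lip, on the floor's top face: at (-100, 0, 4) mm in the tray's frame
- tray_left (a point): on the upright side wall at +y, mid-thickness, 8 mm below its top edge: (0, 73, 36) mm in the tray's frame. The wall is 4 mm thick and 44 mm high from x = -40 to +100; in front of that it draws in to y = 53 and falls to 24 mm high at the lip. The loaded tray balances lengthwise close to here
- tray_right (a point): the same on the side wall at -y: at (0, -73, 36) mm in the tray's frame. At the start the chunks leave at least 25 mm free inside the side walls here and 40 mm in front of the back wall
- tub: White plastic open food tub, 270 mm (its x) by 210 mm (its y) outside and 85 mm high, walls and floor 5 mm, a 12 mm grip ledge at the top of each x end; about 550 g, stands loose on the bench. Origin: centre of its underside, z up
- plank: Wooden ripening plank on two battens, fixed: 740 mm (x) by 280 mm (y), its top 75 mm above the bench. Origin: at bench level under the middle of its width, 148 mm from its -x end and 592 mm from its +x end; the tray stands over the origin. Another cheese wheel, 200 mm across and 75 mm high, stands fixed on it at x = 420 mm
- wheel1: Cheese wheel, 170 mm across and 70 mm high, 1.7 kg, on the plank behind the tray; bystander. Origin: centre of its underside
- tomme: Small cheese wheel on the bench, 110 mm across, 50 mm high; bystander. Origin: centre of its underside
- brush: Wooden rind brush lying bristles down, 150 by 55 mm (x, y), 43 mm high; bystander. Origin: centre of its underside
- chunk1: Broken chunk of hard cheese, about 32 x 26 x 24 mm, 25 g, loose on the tray's floor at the start; the five are alike. Origin: centre of its underside as it lies at the start
- chunk2: Broken chunk of hard cheese, about 30 x 27 x 26 mm, 25 g, loose on the tray's floor at the start; the five are alike. Origin: centre of its underside as it lies at the start
- chunk3: Broken chunk of hard cheese, about 31 x 25 x 22 mm, 25 g, loose on the tray's floor at the start; the five are alike. Origin: centre of its underside as it lies at the start
- chunk4: Broken chunk of hard cheese, about 29 x 28 x 25 mm, 25 g, loose on the tray's floor at the start; the five are alike. Origin: centre of its underside as it lies at the start
- chunk5: Broken chunk of hard cheese, about 32 x 25 x 23 mm, 25 g, loose on the tray's floor at the start; the five are alike. Origin: centre of its underside as it lies at the start
Things that resemble listed ones, but are neither listed nor needed, are in the scene too. Leave any black or purple look-alike of the chunk3 alone.

How it is judged:
On the way, in this order (a step that is already met when the one before it is completed fails the run):
1. the tray is set flat on the bench and let go, with all five chunks still in it (height (world z) of tray below 0.012 m and angle between tray's own z axis and vertical below 0.1 rad and contact force between the fingers and tray below 0.5 N and linear speed of tray below 0.03 m/s and x of chunk1 in the frame of tray between -0.105 and 0.115 m and y of chunk1 in the frame of tray between -0.075 and 0.075 m and z of chunk1 in the frame of tray between -0.002 and 0.06 m and x of chunk2 in the frame of tray between -0.105 and 0.115 m and y of chunk2 in the frame of tray between -0.075 and 0.075 m and z of chunk2 in the frame of tray between -0.002 and 0.06 m and x of chunk3 in the frame of tray between -0.105 and 0.115 m and y of chunk3 in the frame of tray between -0.075 and 0.075 m and z of chunk3 in the frame of tray between -0.002 and 0.06 m and x of chunk4 in the frame of tray between -0.105 and 0.115 m and y of chunk4 in the frame of tray between -0.075 and 0.075 m and z of chunk4 in the frame of tray between -0.002 and 0.06 m and x of chunk5 in the frame of tray between -0.105 and 0.115 m and y of chunk5 in the frame of tray between -0.075 and 0.075 m and z of chunk5 in the frame of tray between -0.002 and 0.06 m), for 0.2 s.
2. the tray, held at its back wall, is tipped with its lip over the tub and no more than 100 mm above the rim (angle between tray's own z axis and vertical above 0.3 rad and distance between the grasp point and tray_back below 0.05 m and x of tray_lip in the frame of tub between -0.135 and 0.135 m and y of tray_lip in the frame of tub between -0.105 and 0.105 m and z of tray_lip in the frame of tub below 0.185 m), for 0.1 s.
At the end, for the whole second after the job is handed in: All five chunks lie at rest inside the tub (within its walls, below its rim); the tub is upright; the tray lies flat on the bench (within 12 mm of it, tilted less than 6 degrees), let go, at rest and not touching the tub (x of chunk1 in the frame of tub between -0.134 and 0.134 m and y of chunk1 in the frame of tub between -0.104 and 0.104 m and z of chunk1 in the frame of tub between -0.002 and 0.085 m and linear speed of each of chunk1, chunk2, chunk3, chunk4, chunk5 below 0.05 m/s and x of chunk2 in the frame of tub between -0.134 and 0.134 m and y of chunk2 in the frame of tub between -0.104 and 0.104 m and z of chunk2 in the frame of tub between -0.002 and 0.085 m and x of chunk3 in the frame of tub between -0.134 and 0.134 m and y of chunk3 in the frame of tub between -0.104 and 0.104 m and z of chunk3 in the frame of tub between -0.002 and 0.085 m and x of chunk4 in the frame of tub between -0.134 and 0.134 m and y of chunk4 in the frame of tub between -0.104 and 0.104 m and z of chunk4 in the frame of tub between -0.002 and 0.085 m and x of chunk5 in the frame of tub between -0.134 and 0.134 m and y of chunk5 in the frame of tub between -0.104 and 0.104 m and z of chunk5 in the frame of tub between -0.002 and 0.085 m and height (world z) of tray below 0.012 m and angle between tray's own z axis and vertical below 0.1 rad and contact force between the fingers and tray below 0.5 N and linear speed of tray below 0.03 m/s and angle between tub's own z axis and vertical below 0.05 rad and contact force between tray and tub below 0.5 N).
It fails at once if the tray is dropped or flung (faster than 1 m/s) (linear speed of tray above 1 m/s).
It fails at once if a wheel, the small cheese or the brush is shifted more than 30 mm (distance of any of wheel1, tomme, brush from where it was at the start of the episode above 0.03 m).
It fails at once if the tub is shifted more than 40 mm (distance of tub from where it was at the start of the episode above 0.04 m).
It also fails if it takes over 70 s, if anything falls off the work surface, if the arm or the gripper's body presses on something with over 40 N, if the wrist force passes 120 N, or if a joint passes its speed limit or range.

ROBOT

A 6-joint arm with a two-finger parallel gripper is mounted at the origin on the work surface. World frame = base frame: x ahead of the robot, y to its left, z up, the work surface at z = 0. Lengths are in m, angles in rad, forces in N, time in s.
With the tool pointing down it reaches from about 0.35 to 0.725 m from the base axis. Payload 4.3 kg.
Tool frame: the origin (TCP) lies on the mounting face of the last link; the fingertips stand 173 mm ahead of it and the grasp point (between the pads) lies 155 mm ahead of it; z points along the fingers, y is the line along which they close (so a half turn about z gives the same grasp; the last joint's range is limited). The gripper opens to 85 mm and grips with 20 to 120 N. Pads are 22 mm wide; open, the fingers measure 114 mm over their backs; the gripper's body (76 mm by 85 mm) begins 54 mm behind the grasp point. The pads swing forward as they close: fully open they stand 13 mm farther back than shut.
Start: joints at [-1.257, 0.377, 0.081, 1.274, 0, 1.46], TCP at [0.236, -0.524, 0.405] pointing down, gripper open.
Joint ranges: [-2.72, 2.72], [-0.84, 1.66], [-1.02, 1.22], [-1.77, 2.12], [-1.37, 1.28], [-3.14, 3.14]. Speed limits (rad/s): [2.57, 2.57, 3.14, 3.14, 3.14, 3.14].

INTERFACE

Orientations are given as a rotation vector (axis times angle).
In Python, from cell import ctrl gives the robot as it stands.
- The arm moves only by the tool arm_command, never from a script. Its argument "moves" is a list of rows, each a list of 2 entries, a list of its own where there are three numbers: the shift along the tool's x, y, z in units of 0.025 m (1.0 is 0.025 m), then the turn about the tool's z in units of 0.12 rad (1.0 is 0.12 rad). A call has 1 to 20 rows; each row shifts and turns the commanded pose from where the row before left it, along the tool's axes as they then stand; what a row does not reach is not made up. A row lasts 1/10 s, in which the tool goes at most 50 mm and 8.59 degrees, less where a joint would pass 70% of its speed; a pose out of reach is approached as far as the arm can. A call with a number of a shift or a turn outside -1 to 1 is refused whole. A call with a gripper value outside its range is refused whole. "fingers" is the opening, from 0 (shut) to 1 (fully open), set as the call begins (left out, the last holds). The fingers move at their own pace and stop on an object; "grip_force" is the grip in N (left out, the last holds). Time passes only in rows, so rows that do not move let the fingers close. It gives the time, the measured TCP pose, the force, the opening and the grip force at its end, in the units of the state.
- ctrl.get_obs(): the state, without advancing time (a new reading comes with each control period).
- ctrl.snapshot(name): name is "side" or "top" or "wrist"; returns (picture, depth): 384x512x3 uint8, red, green, blue; 384x512 float32, m along the optical axis (not along the pixel's ray), 0 where there is no reading.
- ctrl.camera_model(name): a dict with "K" (3x3 intrinsics, pixels), "k1" (the pictures are not rectified: a ray, as slopes to the right and down, at radius r is drawn at 1 + k1 r^2 times it, then the intrinsics apply), "T" (4x4, takes a point from camera to world coordinates). Camera axes: x right, y down, z forward; pixel columns grow to the right and rows downward; lengths in m; the calibration is good to about 2 mm. A picture is of the moment at which its call begins: read the wrist's pose just before it. camera_model takes no time and is no camera call; for the wrist camera it gives the pose at the moment of the call.
- ctrl.job_done(): hands the job in; it is judged then, once.
The state is a dict: "time_s": time; "joints": joint angles; "joint_velocities": joint speeds; "effort": joint torques, N m; "tcp_pos": TCP position; "eef_rot": TCP orientation; "wrist_force": force on the tool from outside, world axes, zero at the start; "moment": the same for the moment, N m; "opening": finger opening in m; "grip_force": force on a finger pad.
Only numpy, scipy, OpenCV 4.12 (cv2) and the standard library are available. Lean on these libraries where they do the work, as an engineer would, in place of code of your own. Each camera call takes 0.05 s, during which the arm holds its last target. There are 200 camera calls.

## Working session

There is one attempt and no reset: what is moved stays moved. The work goes in short steps, Python scripts to look and compute and a tool call to move; the robot and the scene stay as the last step left them, time stands still between calls to the robot, and variables do not carry over. Pictures are saved under pics/ and viewed, at most 10 in all, crops included, and the job is handed in when it is done.

Besides the shell and the picture viewer there is one more tool, called after "Call:" as name(argument=value, ...), one argument or row to a line, values as JSON. arm_command: Moves the arm, as the interface text tells. Its arguments: {"type":"object","properties":{"moves":{"type":"array","items":{"type":"array"}},"fingers":{"type":"number"},"grip_force":{"type":"number"}},"required":["moves"]}

```bash
mkdir -p pics; ls; python3 - <<'E'
from cell import ctrl
import cv2,numpy as np
o=ctrl.get_obs();print(o)
for n in("top","side"):
    im,d=ctrl.snapshot(n);cv2.imwrite(f"pics/{n}0.png",im[:,:,::-1]);np.savez(f"{n}0.npz",im=im,d=d)
    print(n,ctrl.camera_model(n))
E
```

```text
pics
{'time_s': 0.0, 'joints': array([-1.25731679e+00,  3.78123681e-01,  7.96508177e-02,  1.27439412e+00,
        6.25169381e-06,  1.46051308e+00]), 'joint_velocities': array([-0.00098928, -0.00132863, -0.00142875, -0.00087185,  0.00056867,
        0.00107722]), 'effort': array([-3.64684001e-04, -4.63608956e+01,  2.69872195e+01,  2.10442697e-02,
       -2.54050301e-04, -1.04805568e-05]), 'tcp_pos': array([ 0.23636232, -0.52385906,  0.40373554]), 'eef_rot': array([-3.06932264e+00, -6.60242276e-01,  3.19908764e-04]), 'wrist_force': array([ 0.36291128,  0.82158707, -0.7352043 ]), 'moment': array([-0.02921412, -0.02321319, -0.02345927]), 'grip_force': 0.0, 'opening': 0.08546506110400987}
top {'K': array([[415.87622768,   0.        , 247.15153555],
       [  0.        , 415.87622768, 191.04425188],
       [  0.        ,   0.        ,   1.        ]]), 'k1': 0.011393905928610821, 'T': array([[-0.00708493, -0.99096027,  0.13396846,  0.38168607],
       [-0.99995885,  0.00778008,  0.00466608, -0.03942421],
       [-0.00566618, -0.13392989, -0.99097461,  1.22956308],
       [ 0.        ,  0.        ,  0.        ,  1.        ]])}
side {'K': array([[466.54615297,   0.        , 260.50287786],
       [  0.        , 466.54615297, 192.27942569],
       [  0.        ,   0.        ,   1.        ]]), 'k1': 0.026899914174753122, 'T': array([[ 0.9984362 , -0.01798079,  0.05293249,  0.45728097],
       [-0.05243346, -0.6295905 ,  0.77515581, -1.1013521 ],
       [ 0.01938788, -0.77671906, -0.62954874,  0.96805074],
       [ 0.        ,  0.        ,  0.        ,  1.        ]])}
```

View pics/top0.png

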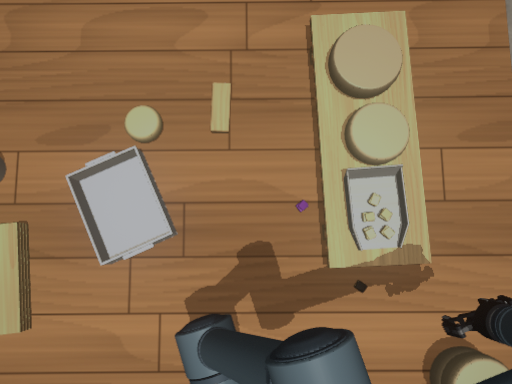

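View pics/side0.png

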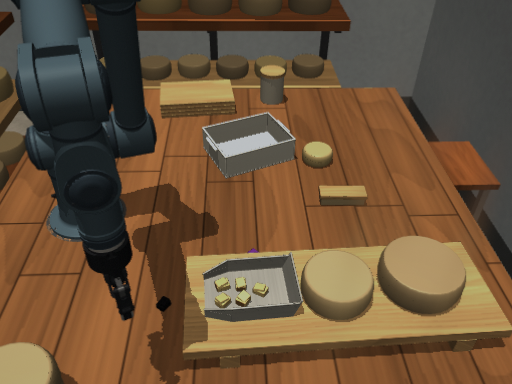

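The top view shows the tray at about (378,208) on the plank, lip towards the robot, with its five chunks near (374,199), (385,214), (368,216), (369,233) and (388,232). The tub is at (120,205), the tomme at (143,124), the brush at (221,107) and wheel1 at (378,132). The purple cube at (302,206) and the black cube at (361,286) are look-alikes and stay where they are. Next I measure the poses.

```bash
cat > h.py <<'E'
import numpy as np,cv2
from cell import ctrl
def pts(name,d,u,v):
    c=ctrl.camera_model(name);K=c['K'];T=c['T']
    p=np.stack([(u-K[0,2])/K[0,0],(v-K[1,2])/K[1,1]],-1)
    q=p.copy()
    for _ in range(5): q=p/(1+c['k1']*(q**2).sum(-1,keepdims=True))
    P=np.concatenate([q,np.ones_like(q[...,:1])],-1)*d[...,None]
    return P@T[:3,:3].T+T[:3,3]
def cloud(name,d):
    v,u=np.mgrid[0:384,0:512].astype(float); return pts(name,d,u,v)
E
python3 - <<'E'
from h import *
f=np.load('top0.npz');im,d=f['im'],f['d'];P=cloud('top',d)
hsv=cv2.cvtColor(im,cv2.COLOR_RGB2HSV)
grey=(hsv[...,1]<45)&(d>0)
def box(n,u0,u1,v0,v1,zlo,zhi,m=grey):
    q=P[v0:v1,u0:u1][m[v0:v1,u0:u1]];q=q[(q[:,2]>zlo)&(q[:,2]<zhi)]
    r=cv2.minAreaRect(q[:,:2].astype(np.float32)*1000);print(n,len(q),r,np.median(q[:,2]),np.percentile(q[:,2],[1,99]));print(cv2.boxPoints(r).round())
A=np.ones_like(grey)
box('tub rim',60,180,140,268,.070,.1)
box('tub all',60,180,140,268,.002,.1)
box('tray walls',335,420,155,260,.105,.14)
box('tray walls hi',335,420,155,260,.112,.14)
box('tray all',335,420,155,260,.07,.14)
box('wheel1',345,412,98,168,.135,.16,A)
box('plank',300,435,5,270,.066,.079,A)
box('tomme',120,165,100,145,.045,.06,A)
box('brush',208,235,78,136,.03,.06,A)
ch=(hsv[...,1]>60)&(hsv[...,2]>120)
q=ch[175:245,355:400].astype(np.uint8)
n,l,s,c=cv2.connectedComponentsWithStats(q)
for i in range(1,n):
    if s[i,4]>20:
        w=P[175:245,355:400][l==i];print('chunk',s[i],np.median(w,0).round(3),w[:,2].max().round(3))
E
```

```text
tub rim 1394 ((503.13726806640625, 323.0653076171875), (295.7713623046875, 213.5657196044922), 23.63422203063965) 0.08621929937192951 [0.0707062  0.09272462]
[[325. 362.]
 [410. 166.]
 [681. 285.]
 [596. 480.]]
tub all 7626 ((510.5220642089844, 326.1177062988281), (311.71905517578125, 213.6818389892578), 23.53268814086914) 0.007245950334308415 [0.00218944 0.09115617]
[[325. 362.]
 [410. 166.]
 [696. 290.]
 [611. 486.]]
tray walls 791 ((487.2403564453125, -383.89508056640625), (216.89907836914062, 150.4351348876953), 4.159695625305176) 0.11810111316124927 [0.10527663 0.13287401]
[[ 374. -317.]
 [ 385. -467.]
 [ 601. -451.]
 [ 590. -301.]]
tray walls hi 572 ((499.403076171875, -383.010498046875), (192.5094757080078, 150.4351348876953), 4.159695625305176) 0.12070630506098945 [0.11206447 0.13366923]
[[ 398. -315.]
 [ 409. -465.]
 [ 601. -451.]
 [ 590. -301.]]
tray all 4231 ((491.48858642578125, -392.77337646484375), (230.12948608398438, 169.2222442626953), 3.89267635345459) 0.08117319793595446 [0.07424727 0.13001211]
[[ 371. -316.]
 [ 382. -485.]
 [ 612. -469.]
 [ 601. -301.]]
wheel1 283
[... 344 characters left out ...]
9211 0.07884529]
[[ 324. -255.]
 [ 335. -536.]
 [1077. -506.]
 [1065. -225.]]
tomme 909 ((751.197998046875, 272.9227600097656), (105.14878845214844, 99.5174560546875), 44.88459396362305) 0.050027887359864964 [0.04532814 0.0557337 ]
[[679. 271.]
 [749. 201.]
 [824. 275.]
 [753. 345.]]
brush 938 ((796.1586303710938, 43.404884338378906), (55.30889129638672, 154.0862579345703), 87.52234649658203) 0.042899308173188544 [0.03389079 0.04828398]
[[718.  19.]
 [872.  12.]
 [874.  68.]
 [720.  74.]]
chunk [25 34 12 12 69] [ 0.468 -0.408  0.101] 0.107
chunk [10 37  8  9 31] [ 0.466 -0.36   0.098] 0.104
chunk [26 51  8 13 28] [ 0.423 -0.403  0.098] 1.23
chunk [ 9 52  7 12 22] [ 0.422 -0.355  0.097] 0.104
```

Call:
arm_command(
  moves=[
    [[0, 1, 0], 0],
    [[0, 1, 0], 0],
    [[0, 1, 0], 0],
    [[0, 1, 0], 0],
    [[0, 1, 0], 0],
    [[0, 1, 0], 0],
    [[0, 1, 0], 0],
    [[0, 1, 0], 0],
    [[0, 1, 0], 0],
    [[0, 1, 0], 0],
  ],
  fingers=0.25,
)

```text
time_s: 1.1
tcp_pos: [0.3269, -0.7245, 0.3841]
eef_rot: [3.062, 0.659, 0.005]
wrist_force: [1.1, -2.8, -0.8]
opening: 0.0211
grip_force: 0.0
```

```bash
python3 - <<'E'
from cell import ctrl
from scipy.spatial.transform import Rotation as R
o=ctrl.get_obs();print(o['time_s'],o['tcp_pos'],o['joints'].round(3),o['opening']);print(R.from_rotvec(o['eef_rot']).as_matrix().round(3))
E
```

```text
1.1 [ 0.32694886 -0.72446501  0.38408105] [-1.227  1.027  1.212  1.746  0.002  1.491] 0.021072461140347012
[[ 0.912  0.411  0.005]
 [ 0.411 -0.911 -0.009]
 [ 0.001  0.01  -1.   ]]
```

Call:
arm_command(
  moves=[
    [[0, 1, 0], 0],
    [[0, 1, -1], 0],
    [[0, 1, -1], 0],
    [[0, 1, -1], 0],
  ],
)

```text
time_s: 1.5
tcp_pos: [0.3295, -0.7289, 0.4364]
eef_rot: [2.949, 0.634, 0.035]
wrist_force: [-0.5, -0.8, 0.2]
opening: 0.0213
grip_force: 0.0
```

```bash
python3 - <<'E'
from cell import ctrl
from scipy.spatial.transform import Rotation as R
o=ctrl.get_obs();print(o['time_s'],o['tcp_pos'],o['joints'].round(3),o['opening']);print(R.from_rotvec(o['eef_rot']).as_matrix().round(3))
E
```

```text
1.5 [ 0.32954218 -0.72890444  0.43642429] [-1.227  0.966  1.221  1.698  0.007  1.492] 0.02132070666320293
[[ 0.912  0.408  0.049]
 [ 0.411 -0.904 -0.117]
 [-0.004  0.127 -0.992]]
```

Call:
arm_command(
  moves=[
    [[0, -1, 0], 0],
    [[0, -1, 0], 0],
    [[0, -1, 0], 0],
    [[0, -1, 0], 0],
  ],
)

```text
time_s: 1.9
tcp_pos: [0.2924, -0.6471, 0.4267]
eef_rot: [2.947, 0.634, 0.035]
wrist_force: [-0.5, -0.4, -0.0]
opening: 0.0214
grip_force: 0.0
```

```bash
python3 - <<'E'
from cell import ctrl
from scipy.spatial.transform import Rotation as R
o=ctrl.get_obs();print(o['time_s'],o['tcp_pos'],o['joints'].round(4),o['opening']);print(R.from_rotvec(o['eef_rot']).as_matrix().round(3))
E
```

```text
1.9 [ 0.2923773  -0.64707395  0.42673946] [-1.2372  0.6034  0.4934  1.3317  0.0078  1.4811] 0.021363840156210075
[[ 0.912  0.408  0.05 ]
 [ 0.411 -0.904 -0.119]
 [-0.004  0.129 -0.992]]
```

Call:
arm_command(
  moves=[
    [[0, -1, 0], 0],
    [[0, -1, 0], 0],
    [[0, -1, 0], 0],
    [[0, -1, 0], 0],
    [[0, -1, 0], 0],
    [[0, -1, 0], 0],
    [[0, -1, 0], 0],
    [[0, -1, 0], 0],
    [[0, -1, 0], 0],
    [[0, -1, 0], 0],
    [[0, -1, 0], 0],
    [[0, -1, 0], 0],
    [[0, -1, 0], 0],
    [[0, -1, 0], 0],
    [[0, -1, 0], 0],
  ],
)

```text
time_s: 3.4
tcp_pos: [0.1395, -0.3086, 0.3797]
eef_rot: [2.946, 0.634, 0.034]
wrist_force: [0.0, 0.3, 0.1]
opening: 0.0211
grip_force: 0.0
```

```bash
cat > st.py <<'E'
from cell import ctrl
import numpy as np
from scipy.spatial.transform import Rotation as R
o=ctrl.get_obs();M=R.from_rotvec(o['eef_rot']).as_matrix();print(o['time_s'],o['tcp_pos'].round(4),'grasp',(o['tcp_pos']+.155*M[:,2]).round(4),o['joints'].round(3),round(o['opening'],4),o['grip_force'],o['wrist_force'].round(1));print(M.round(3))
E
python3 st.py
```

```text
3.4 [ 0.1395 -0.3086  0.3797] grasp [ 0.1471 -0.3272  0.226 ] [-1.343 -0.163 -0.605  1.001  0.02   1.376] 0.0211 0.0 [0.  0.3 0.1]
[[ 0.912  0.408  0.049]
 [ 0.411 -0.904 -0.12 ]
 [-0.005  0.129 -0.992]]
```

Call:
arm_command(
  moves=[
    [[0, -1, 0], 0],
    [[0, -1, 0], 0],
    [[0, -1, 0], 0],
    [[0, -1, 0], 0],
    [[0, -1, 0], 0],
  ],
)

```text
time_s: 3.9
tcp_pos: [0.0885, -0.1955, 0.3639]
eef_rot: [2.946, 0.635, 0.032]
wrist_force: [0.3, 0.0, 0.2]
opening: 0.0212
grip_force: 0.0
```

```bash
python3 st.py
```

```text
3.9 [ 0.0885 -0.1955  0.3639] grasp [ 0.0959 -0.2141  0.2102] [-1.469 -0.445 -0.818  1.073  0.035  1.251] 0.0212 0.0 [0.3 0.  0.2]
[[ 0.911  0.409  0.048]
 [ 0.411 -0.903 -0.12 ]
 [-0.006  0.129 -0.992]]
```

Call:
arm_command(
  moves=[
    [[0, -0.5, 1], 0],
    [[0, -0.5, 1], 0],
    [[0, -0.5, 1], 0],
    [[0, -0.5, 1], 0],
  ],
)

```text
time_s: 4.3
tcp_pos: [0.0792, -0.1796, 0.2854]
eef_rot: [2.964, 0.637, 0.029]
wrist_force: [-0.2, 0.1, -0.1]
opening: 0.0217
grip_force: 0.0
```

```bash
python3 st.py
```

```text
4.3 [ 0.0792 -0.1796  0.2854] grasp [ 0.0857 -0.1957  0.1314] [-1.51  -0.421 -1.017  0.869  0.035  1.21 ] 0.0217 0.0 [-0.2  0.1 -0.1]
[[ 0.912  0.408  0.042]
 [ 0.41  -0.906 -0.104]
 [-0.005  0.112 -0.994]]
```

Call:
arm_command(
  moves=[
    [[0, -1, 0.2], 0],
    [[0, -1, 0.2], 0],
    [[0, -1, 0.2], 0],
    [[0, -1, 0.2], 0],
  ],
)

```text
time_s: 4.7
tcp_pos: [0.048, -0.1146, 0.3116]
eef_rot: [2.995, 0.649, 0.024]
wrist_force: [-0.6, 0.7, 0.3]
opening: 0.0212
grip_force: 0.0
```

```bash
python3 st.py
```

```text
4.7 [ 0.048  -0.1146  0.3116] grasp [ 0.053  -0.1256  0.1571] [-1.768 -0.643 -1.015  1.134  0.045  0.949] 0.0212 0.0 [-0.6  0.7  0.3]
[[ 0.91   0.413  0.032]
 [ 0.414 -0.908 -0.072]
 [-0.001  0.078 -0.997]]
```

Call:
arm_command(
  moves=[
    [[0, 1, 0], 0],
    [[0, 1, 0], 0],
    [[0, 0, 1], 0],
    [[0, -1, 1], 0],
    [[0, -1, 1], 0],
    [[0, -1, 0.5], 0],
  ],
)

```text
time_s: 5.3
tcp_pos: [0.0547, -0.1359, 0.2971]
eef_rot: [3.045, 0.658, 0.026]
wrist_force: [-0.7, 0.0, 0.2]
opening: 0.021
grip_force: 0.0
```

```bash
python3 st.py
```

```text
5.3 [ 0.0547 -0.1359  0.2971] grasp [ 0.0581 -0.1393  0.1422] [-1.66  -0.518 -1.017  1.052  0.024  1.056] 0.021 0.0 [-0.7  0.   0.2]
[[ 0.911  0.413  0.022]
 [ 0.413 -0.91  -0.022]
 [ 0.011  0.029 -1.   ]]
```

Call:
arm_command(
  moves=[
    [[0, 0.8, -0.8], 0],
    [[0.4, 1, -0.8], 0],
    [[0.9, 0.9, -0.8], 0],
    [[0.9, 0.9, 0], 0],
    [[0.9, 0.9, 0], 0],
    [[0.9, 0.9, 0], 0],
    [[0.9, 0.9, 0], 0],
    [[0.9, 0.9, 0], 0],
    [[0.9, 0.9, 0], 0],
    [[0.9, 0.9, 0], 0],
    [[0.9, 0.9, 0], 0],
    [[0.9, 0.9, 0], 0],
    [[0.9, 0.9, 0], 0],
    [[0.9, 0.7, 0], 0],
    [[0.9, 0, 0], 0],
    [[0.9, 0, 0], 0],
    [[0, 0, 0], 1],
    [[0, 0, 0], 1],
    [[0, 0, 0], 0.95],
    [[0, 0, 0], 0],
  ],
)

```text
time_s: 7.3
tcp_pos: [0.4764, -0.284, 0.3708]
eef_rot: [3.117, 0.109, 0.036]
wrist_force: [-0.1, -0.0, 1.1]
opening: 0.0214
grip_force: 0.0
```

```bash
python3 st.py; python3 - <<'E'
from h import *
im,d=ctrl.snapshot("wrist");cv2.imwrite("pics/w1.png",im[:,:,::-1]);np.savez("w1.npz",im=im,d=d)
print(ctrl.camera_model("wrist"))
E
```

```text
7.3 [ 0.4764 -0.284   0.3708] grasp [ 0.4801 -0.2874  0.2159] [-0.651  0.33  -0.077  1.133 -0.003  2.42 ] 0.0214 0.0 [-0.1 -0.   1.1]
[[ 0.997  0.07   0.024]
 [ 0.07  -0.997 -0.022]
 [ 0.022  0.023 -0.999]]
{'K': array([[317.78155361,   0.        , 252.83084931],
       [  0.        , 317.78155361, 191.97582263],
       [  0.        ,   0.        ,   1.        ]]), 'k1': -0.06676846155900297, 'T': array([[ 0.07155263, -0.95168367, -0.29862755,  0.56015509],
       [-0.99714646, -0.06102696, -0.04443692, -0.27786277],
       [ 0.02406555,  0.30095499, -0.95333464,  0.34158002],
       [ 0.        ,  0.        ,  0.        ,  1.        ]])}
```

View pics/w1.png

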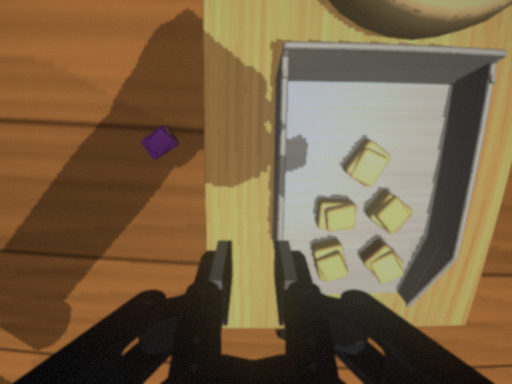

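The wrist view shows the tray with its five pale chunks. Its left wall top runs from (284,42) to (278,240), wheel1 is behind the back wall, and the purple cube at (160,142) is off the plank. The pads are at (225,270) and (290,270), so the gripper must move to the tray's -y side.

```bash
python3 - <<'E'
from h import *
f=np.load('w1.npz');P=cloud('wrist',f['d'])
for r in(80,120,160,200,225):
    q=P[r,255:310];m=(q[:,2]>.113)&(q[:,2]<.128);print(r,np.where(m)[0][[0,-1]]+255 if m.any() else None,q[m].mean(0).round(4),q[m][:,1].min().round(4),q[m][:,1].max().round(4))
# back wall top
for u in(310,350,390,430,470):
    q=P[35:60,u];m=(q[:,2]>.12)&(q[:,2]<.135);print(u,q[m].mean(0).round(4) if m.any() else None)
hsv=cv2.cvtColor(f['im'],cv2.COLOR_RGB2HSV);q=((hsv[...,1]>60)&(hsv[...,2]>130)).astype(np.uint8)[130:290,295:425]
n,l,s,c=cv2.connectedComponentsWithStats(q)
for i in range(1,n):
    if s[i,4]>100:
        w=P[130:290,295:425][l==i];print(s[i],np.percentile(w,[2,50,98],axis=0).round(3).tolist())
E
```

```text
80 [281 287] [ 0.57   -0.3033  0.1203] -0.3052 -0.3014
120 [280 286] [ 0.5438 -0.3051  0.1205] -0.3072 -0.3032
160 [278 285] [ 0.5158 -0.3068  0.12  ] -0.3094 -0.3051
200 [278 283] [ 0.4861 -0.309   0.1207] -0.3108 -0.3071
225 [277 282] [ 0.466  -0.3102  0.1205] -0.3121 -0.3084
310 [ 0.5903 -0.3171  0.127 ]
350 [ 0.592  -0.3429  0.1265]
390 [ 0.5938 -0.3694  0.126 ]
430 [ 0.5961 -0.3957  0.1274]
470 [ 0.5977 -0.424   0.1274]
[ 52  11  44  45 845] [[0.497, -0.395, 0.093], [0.51, -0.379, 0.098], [0.53, -0.366, 0.102]]
[ 75  66  42  38 834] [[0.456, -0.424, 0.095], [0.472, -0.407, 0.101], [0.486, -0.392, 0.104]]
[ 23  72  39  30 900] [[0.454, -0.376, 0.092], [0.467, -0.36, 0.098], [0.477, -0.347, 0.101]]
[ 19 114  34  38 869] [[0.406, -0.376, 0.094], [0.424, -0.362, 0.1], [0.438, -0.349, 0.103]]
[ 69 115  40  38 918] [[0.409, -0.426, 0.095], [0.425, -0.41, 0.101], [0.44, -0.395, 0.105]]
```

Call:
arm_command(
  moves=[
    [[-0.52, 0.78, 0], 0],
    [[0, 0, 0], 0],
    [[0, 0, 0.9], 0],
    [[0, 0, 0.9], 0],
    [[0, 0, 0.9], 0],
    [[0, 0, 0.8], 0],
    [[0, 0, 0.7], 0],
    [[0, 0, 0], 0],
    [[0, 0, 0], 0],
  ],
)

```text
time_s: 8.25
tcp_pos: [0.4679, -0.306, 0.2642]
eef_rot: [3.118, 0.111, 0.034]
wrist_force: [0.1, -1.0, 1.6]
opening: 0.0216
grip_force: 0.0
```

```bash
python3 st.py|head -1
```

```text
8.25 [ 0.4679 -0.306   0.2642] grasp [ 0.4714 -0.3092  0.1093] [-6.920e-01  4.110e-01 -2.450e-01  8.840e-01 -1.000e-03  2.378e+00] 0.0216 0.0 [ 0.1 -1.   1.6]
```

Call:
arm_command(
  moves=[
    [[0, 0, 0], 0],
    [[0, 0, 0], 0],
    [[0, 0, 0], 0],
    [[0, 0, 0], 0],
    [[0, 0, 0], 0],
    [[0, 0, 0], 0],
  ],
  fingers=0,
  grip_force=110,
)

```text
time_s: 8.85
tcp_pos: [0.4685, -0.3064, 0.2653]
eef_rot: [3.117, 0.11, 0.037]
wrist_force: [-2.0, 1.2, 6.9]
opening: 0.0021
grip_force: 101.4
```

```bash
python3 st.py
```

```text
8.85 [ 0.4685 -0.3064  0.2653] grasp [ 0.4723 -0.3097  0.1104] [-6.920e-01  4.100e-01 -2.440e-01  8.840e-01 -1.000e-03  2.379e+00] 0.0021 101.39915585517883 [-2.   1.2  6.9]
[[ 0.997  0.07   0.025]
 [ 0.071 -0.997 -0.022]
 [ 0.023  0.023 -0.999]]
```

Call:
arm_command(
  moves=[
    [[-0.1, 0, -0.15], 0],
    [[-0.1, 0, -0.3], 0],
    [[-0.1, 0, -0.4], 0],
    [[-0.1, 0, -0.5], 0],
    [[-0.1, 0, -0.5], 0],
    [[0, 0, -0.5], 0],
    [[0, 0, -0.4], 0],
    [[0, 0, -0.2], 0],
    [[0, 0, 0], 0],
    [[0, 0, 0], 0],
  ],
)

```text
time_s: 9.85
tcp_pos: [0.4539, -0.3054, 0.3367]
eef_rot: [3.118, 0.11, 0.033]
wrist_force: [0.4, 1.0, -4.8]
opening: 0.0023
grip_force: 100.4
```

```bash
python3 st.py;python3 - <<'E'
from h import *
im,d=ctrl.snapshot("side");cv2.imwrite("pics/s2.png",im[:,:,::-1])
E
```

```text
9.85 [ 0.4539 -0.3054  0.3367] grasp [ 0.4573 -0.3085  0.1818] [-7.080e-01  3.340e-01 -1.610e-01  1.046e+00 -1.000e-03  2.363e+00] 0.0023 100.43365359306335 [ 0.4  1.  -4.8]
[[ 0.997  0.07   0.022]
 [ 0.071 -0.997 -0.02 ]
 [ 0.021  0.022 -1.   ]]
```

View pics/s2.png

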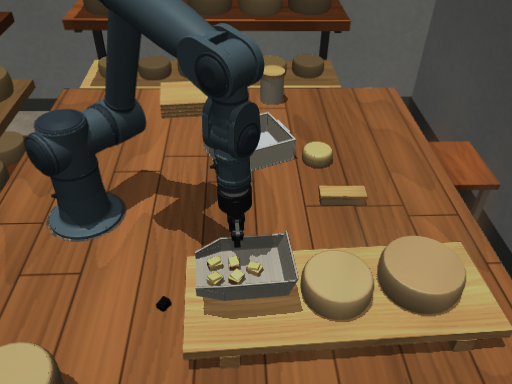

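Call:
arm_command(
  moves=[
    [[0.1, -0.3, 0], 0],
    [[0.1, -0.6, 0], 0],
    [[0.1, -0.9, 0], 0],
    [[0.2, -0.9, 0], 0],
    [[0.2, -1, 0], 0],
    [[0.2, -1, 0], 0],
    [[0.2, -1, 0], 0],
    [[0.2, -1, 0], 0],
    [[0.2, -1, 0], 0],
    [[0.2, -1, 0], 0],
    [[0.2, -1, 0], 0],
    [[0.2, -1, 0], 0],
    [[0.1, -1, 0], 0],
    [[0.1, -0.9, 0], 0],
    [[0, -0.7, 0], 0],
    [[0, -0.5, 0], 0],
    [[0, -0.2, 0], 0],
    [[0, 0, 0], 0],
    [[0, 0, 0], 0],
  ],
)

```text
time_s: 11.8
tcp_pos: [0.4867, 0.0473, 0.3305]
eef_rot: [3.118, 0.109, 0.034]
wrist_force: [0.7, 0.0, -3.3]
opening: 0.0022
grip_force: 100.3
```

```bash
python3 st.py;python3 - <<'E'
from h import *
im,d=ctrl.snapshot("top");cv2.imwrite("pics/t2.png",im[:,:,::-1])
P=cloud('top',d);hsv=cv2.cvtColor(im,cv2.COLOR_RGB2HSV)
g=(hsv[...,1]<45)&(P[...,2]>.135)&(P[...,2]<.22)&(P[...,1]<.10)&(P[...,1]>-.15)&(P[...,0]>.36)
q=P[g];print(len(q));
for lo,hi in((-.13,-.08),(-.07,.0)):
    m=(q[:,1]>lo)&(q[:,1]<hi)&(q[:,0]<.56);print(np.median(q[m],0).round(3),np.percentile(q[m][:,2],[2,98]).round(3))
E
```

```text
11.8 [0.4867 0.0473 0.3305] grasp [0.4902 0.0441 0.1756] [-0.027  0.231 -0.32   0.997 -0.02   3.044] 0.0022 100.31998872756958 [ 0.7  0.  -3.3]
[[ 0.997  0.07   0.023]
 [ 0.07  -0.997 -0.021]
 [ 0.021  0.023 -1.   ]]
3599
[ 0.483 -0.092  0.147] [0.142 0.19 ]
[ 0.468 -0.036  0.146] [0.141 0.168]
```

Call:
arm_command(
  moves=[
    [[0, 0, 0.3], 0],
    [[0, 0, 0.6], 0],
    [[0, 0, 0.8], 0],
    [[0, 0, 0.9], 0],
    [[0, 0, 0.8], 0],
    [[0, 0, 0.7], 0],
    [[0, 0, 0.5], 0],
    [[0, 0, 0.4], 0],
    [[0, 0, 0.2], 0],
    [[0, 0, 0], 0],
    [[0, 0, 0], 0],
  ],
)

```text
time_s: 12.95
tcp_pos: [0.4899, 0.0448, 0.2009]
eef_rot: [3.118, 0.11, 0.035]
wrist_force: [1.2, 0.5, -4.7]
opening: 0.0022
grip_force: 100.3
```

Call:
arm_command(
  moves=[
    [[0, 0, 0.1], 0],
    [[0, 0, 0.1], 0],
    [[0, 0, 0], 0],
  ],
)

```text
time_s: 13.25
tcp_pos: [0.4897, 0.0449, 0.1955]
eef_rot: [3.118, 0.11, 0.034]
wrist_force: [0.1, 0.9, -4.4]
opening: 0.0021
grip_force: 100.4
```

```bash
python3 st.py|head -1;python3 - <<'E'
from h import *
im,d=ctrl.snapshot("top")
P=cloud('top',d);hsv=cv2.cvtColor(im,cv2.COLOR_RGB2HSV)
g=(hsv[...,1]<45)&(P[...,2]<.03)&(P[...,2]>-.01)&(P[...,1]<.02)&(P[...,1]>-.09)&(P[...,0]>.41)&(P[...,0]<.57)
q=P[g];A=np.c_[q[:,:2],np.ones(len(q))];print(len(q),np.median(q,0),np.linalg.lstsq(A,q[:,2],rcond=None)[0])
E
```

```text
13.25 [0.4897 0.0449 0.1955] grasp [0.4932 0.0417 0.0406] [-0.032  0.377 -0.512  0.659 -0.02   3.039] 0.0021 100.37778496742249 [ 0.1  0.9 -4.4]
1417 [ 0.48289206 -0.04158591  0.01079028] [-0.01082362 -0.00825019  0.0164854 ]
```

Call:
arm_command(
  moves=[
    [[0, 0, 0.1], 0],
    [[0, 0, 0.06], 0],
    [[0, 0, 0], 0],
  ],
)

```text
time_s: 13.6
tcp_pos: [0.4896, 0.0448, 0.1913]
eef_rot: [3.118, 0.11, 0.033]
wrist_force: [-0.9, -0.4, -4.4]
opening: 0.0022
grip_force: 100.4
```

Call:
arm_command(
  moves=[
    [[0, 0, 0.06], 0],
    [[0, 0, 0.04], 0],
    [[0, 0, 0], 0],
  ],
)

```text
time_s: 13.9
tcp_pos: [0.4898, 0.0448, 0.1903]
eef_rot: [3.118, 0.11, 0.035]
wrist_force: [-4.7, -0.2, 9.1]
opening: 0.002
grip_force: 102.8
```

Call:
arm_command(
  moves=[
    [[0, 0, 0], 0],
    [[0, 0, 0], 0],
    [[0, 0, 0], 0],
    [[0, 0, 0], 0],
    [[0, 0, -0.4], 0],
    [[0, 0, -0.8], 0],
    [[0, 0, -1], 0],
    [[0, 0, -1], 0],
    [[0, 0, -1], 0],
    [[0, 0, -0.8], 0],
    [[0, 0, 0], 0],
  ],
  fingers=0.28,
)

```text
time_s: 15.0
tcp_pos: [0.4884, 0.0473, 0.3176]
eef_rot: [3.118, 0.11, 0.044]
wrist_force: [0.5, 0.2, 0.1]
opening: 0.0238
grip_force: 0.0
```

```bash
python3 st.py;python3 - <<'E'
from h import *
im,d=ctrl.snapshot("top");cv2.imwrite("pics/t3.png",im[:,:,::-1]);np.savez('t3.npz',im=im,d=d)
P=cloud('top',d);hsv=cv2.cvtColor(im,cv2.COLOR_RGB2HSV)
g=(hsv[...,1]<45)&(P[...,2]<.07)&(P[...,2]>.0)&(P[...,1]<.08)&(P[...,1]>-.15)&(P[...,0]>.35)&(P[...,0]<.65)
q=P[g];print(len(q))
w=q[(q[:,2]>.046)&(q[:,0]>.55)];print('back',np.polyfit(w[:,1],w[:,0],1),w.mean(0),w[:,1].min(),w[:,1].max(),np.percentile(w[:,2],95))
r=cv2.minAreaRect((q[q[:,2]>.03][:,:2]*1000).astype(np.float32));print(r)
f=(hsv[...,1]<45)&(P[...,2]<.02)&(P[...,2]>-.01)&(P[...,1]<.02)&(P[...,1]>-.09)&(P[...,0]>.41)&(P[...,0]<.57);print(np.median(P[f],0))
E
```

```text
15.0 [0.4884 0.0473 0.3176] grasp [0.4929 0.0441 0.1627] [-0.027  0.24  -0.343  0.958 -0.02   3.044] 0.0238 0.0 [0.5 0.2 0.1]
[[ 0.997  0.07   0.029]
 [ 0.071 -0.997 -0.021]
 [ 0.027  0.023 -0.999]]
2871
back [0.07442645 0.61239174] [ 0.60918069 -0.04314394  0.05200526] -0.10261400450106894 0.026509905749444167 0.05767825249072895
((513.1390380859375, -32.185577392578125), (207.46119689941406, 149.44068908691406), 4.26511812210083)
[ 0.48813692 -0.04119625  0.00420426]
```

View pics/t3.png

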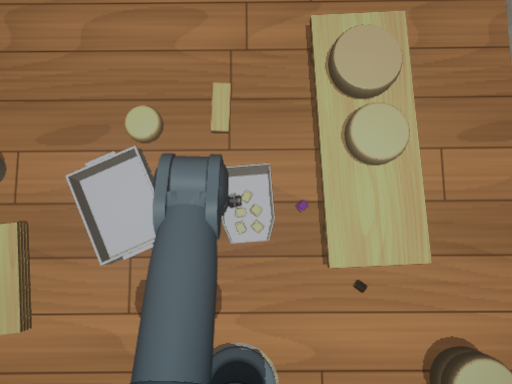

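Call:
arm_command(
  moves=[
    [[0, 0, -0.3], -1],
    [[0, 0, -0.3], -1],
    [[0, 0, 0], -1],
    [[0, 0, 0], -1],
    [[0, 0, 0], -1],
    [[0, 0, 0], -1],
    [[0, 0, 0], -1],
    [[0, 0, 0], -1],
    [[0, 0, 0], -1],
    [[0, 0, 0], -1],
    [[0, 0, 0], -1],
    [[0, 0, 0], -1],
    [[0, 0, 0], -1],
    [[0, 0, 0], -0.13],
    [[0, 0, 0], 0],
  ],
  fingers=0.35,
)

```text
time_s: 16.55
tcp_pos: [0.4864, 0.0476, 0.3282]
eef_rot: [2.119, 2.28, -0.001]
wrist_force: [0.8, -0.4, 0.2]
opening: 0.0299
grip_force: 0.0
```

```bash
python3 st.py
```

```text
16.55 [0.4864 0.0476 0.3282] grasp [0.4896 0.0444 0.1732] [-0.027  0.233 -0.323  0.993 -0.02   1.471] 0.0299 0.0 [ 0.8 -0.4  0.2]
[[-0.073  0.997  0.021]
 [ 0.997  0.073 -0.021]
 [-0.022  0.019 -1.   ]]
```

Call:
arm_command(
  moves=[
    [[-0.8, 1, 0], 0],
    [[-0.8, 1, 0], 0],
    [[-0.8, 1, 0], 0],
    [[-0.7, 1, 0], 0],
    [[0, 0.5, 0], 0],
    [[0, 0, 0], 0],
    [[0, 0, 0], 0],
  ],
)

```text
time_s: 17.25
tcp_pos: [0.6042, -0.021, 0.3324]
eef_rot: [2.117, 2.281, -0.001]
wrist_force: [-0.4, -0.6, 1.1]
opening: 0.0298
grip_force: 0.0
```

```bash
python3 st.py; python3 - <<'E'
from h import *
im,d=ctrl.snapshot("wrist");cv2.imwrite("pics/w4.png",im[:,:,::-1]);np.savez("w4.npz",im=im,d=d,T=ctrl.camera_model('wrist')['T'])
im2,d2=ctrl.snapshot("top")
P=cloud('wrist',d);Q=P.reshape(-1,3)
m=(Q[:,2]>.044)&(Q[:,2]<.058)&(Q[:,0]>.57)&(Q[:,0]<.66)&(Q[:,1]>-.12)&(Q[:,1]<.07);w=Q[m]
if len(w)>10: print(len(w),np.polyfit(w[:,1],w[:,0],1),np.percentile(w,[2,50,98],axis=0).round(4))
P=cloud('top',d2);Q=P.reshape(-1,3)
m=(Q[:,2]>.048)&(Q[:,2]<.06)&(Q[:,0]>.57)&(Q[:,0]<.66)&(Q[:,1]>-.12)&(Q[:,1]<.07);w=Q[m]
print(len(w),np.polyfit(w[:,1],w[:,0],1),np.percentile(w,[2,50,98],axis=0).round(4))
E
```

```text
17.25 [ 0.6042 -0.021   0.3324] grasp [ 0.6074 -0.0242  0.1775] [-0.136  0.452  0.006  1.102 -0.017  1.36 ] 0.0298 0.0 [-0.4 -0.6  1.1]
[[-0.074  0.997  0.021]
 [ 0.997  0.075 -0.02 ]
 [-0.022  0.019 -1.   ]]
2202 [-0.1015576   0.60828641] [[ 0.5754 -0.0965  0.0444]
 [ 0.6126 -0.0044  0.0518]
 [ 0.6214  0.0514  0.0561]]
40 [0.18583995 0.62974889] [[ 0.5926 -0.1001  0.0483]
 [ 0.6159 -0.0815  0.053 ]
 [ 0.619  -0.0628  0.0587]]
```

View pics/w4.png

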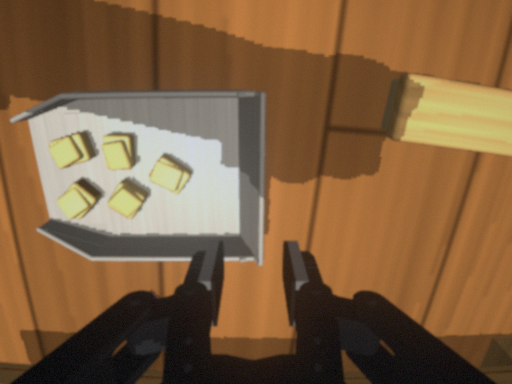

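```bash
python3 - <<'E'
import h
from h import *
f=np.load('w4.npz');P=cloud('wrist',f['d'])
hsv=cv2.cvtColor(f['im'],cv2.COLOR_RGB2HSV)
for r in(110,140,170,200,230):
    q=P[r,230:275];m=(q[:,2]>.046)&(q[:,2]<.06);print(r,q[m].round(4).tolist()[-3:],np.median(q[m],0).round(4))
for n,c0,c1,r0,r1 in(('L',90,230,88,100),('R',110,190,225,262)):
    q=P[r0:r1,c0:c1].reshape(-1,3);q=q[(q[:,2]>.040)&(q[:,2]<.052)];print(n,np.polyfit(q[:,0],q[:,1],1),q.mean(0))
E
```

```text
110 [[0.6125, 0.0395, 0.0571], [0.6133, 0.0394, 0.0548], [0.6141, 0.0394, 0.055]] [0.6107 0.0392 0.0545]
140 [[0.6137, 0.0166, 0.0554], [0.6146, 0.0164, 0.0543], [0.6153, 0.0167, 0.0551]] [0.6119 0.0162 0.0541]
170 [[0.6158, -0.0076, 0.0552], [0.6166, -0.0077, 0.0547], [0.6175, -0.0079, 0.0536]] [ 0.6138 -0.008   0.0539]
200 [[0.6172, -0.0335, 0.0549], [0.6179, -0.0331, 0.0558], [0.6188, -0.0334, 0.0548]] [ 0.6156 -0.034   0.0539]
230 [[0.6195, -0.0609, 0.0554], [0.6203, -0.0608, 0.0555], [0.6214, -0.0618, 0.0534]] [ 0.6178 -0.0618  0.054 ]
L [0.07377382 0.00561137] [0.53377757 0.04499017 0.04626039]
R [ 0.07728676 -0.14145916] [ 0.51919468 -0.10133229  0.04493116]
```

Call:
arm_command(
  moves=[
    [[0.2, 0.08, 0.5], 0],
    [[0, 0, 0.9], 0],
    [[0, 0, 0.9], 0],
    [[0, 0, 0.9], 0],
    [[0, 0, 0.9], 0],
    [[0, 0, 0.7], 0],
    [[0, 0, 0.5], 0],
    [[0, 0, 0], 0],
    [[0, 0, 0], 0],
  ],
)

```text
time_s: 18.25
tcp_pos: [0.6091, -0.0185, 0.2007]
eef_rot: [2.116, 2.282, 0.0]
wrist_force: [-0.0, 0.8, 0.6]
opening: 0.0298
grip_force: 0.0
```

Call:
arm_command(
  moves=[
    [[0, 0, 0], 0],
    [[0, 0, 0], 0],
    [[0, 0, 0], 0],
    [[0, 0, 0], 0],
    [[0, 0, 0], 0],
  ],
  fingers=0,
  grip_force=30,
)

```text
time_s: 18.75
tcp_pos: [0.6098, -0.0188, 0.2017]
eef_rot: [2.115, 2.28, 0.002]
wrist_force: [-0.1, 0.2, 6.6]
opening: 0.0117
grip_force: 29.2
```

```bash
python3 st.py
```

```text
18.75 [ 0.6098 -0.0188  0.2017] grasp [ 0.6135 -0.022   0.0468] [-0.131  0.564 -0.171  0.809 -0.017  1.364] 0.0117 29.19911965727806 [-0.1  0.2  6.6]
[[-0.075  0.997  0.024]
 [ 0.997  0.075 -0.021]
 [-0.022  0.023 -0.999]]
```

Call:
arm_command(
  moves=[
    [[0, -0.04, -0.2], 0],
    [[0, -0.06, -0.3], 0],
    [[0, -0.08, -0.3], 0],
    [[0, -0.09, -0.3], 0],
    [[0, -0.11, -0.3], 0],
    [[0, -0.13, -0.3], 0],
    [[0, -0.15, -0.3], 0],
    [[0, -0.16, -0.3], 0],
    [[0, -0.16, -0.3], 0],
    [[0, -0.1, -0.2], 0],
    [[0, 0, 0], 0],
  ],
)

```text
time_s: 19.85
tcp_pos: [0.5806, -0.0194, 0.2708]
eef_rot: [2.115, 2.281, 0.001]
wrist_force: [4.6, -0.1, 2.8]
opening: 0.0035
grip_force: 31.6
```

```bash
python3 st.py;python3 - <<'E'
from h import *
im,d=ctrl.snapshot("side");cv2.imwrite("pics/s5.png",im[:,:,::-1])
E
```

```text
19.85 [ 0.5806 -0.0194  0.2708] grasp [ 0.5842 -0.0227  0.1159] [-0.138  0.448 -0.169  0.929 -0.017  1.357] 0.0035 31.578326782655495 [ 4.6 -0.1  2.8]
[[-0.075  0.997  0.023]
 [ 0.997  0.075 -0.021]
 [-0.022  0.022 -1.   ]]
```

View pics/s5.png

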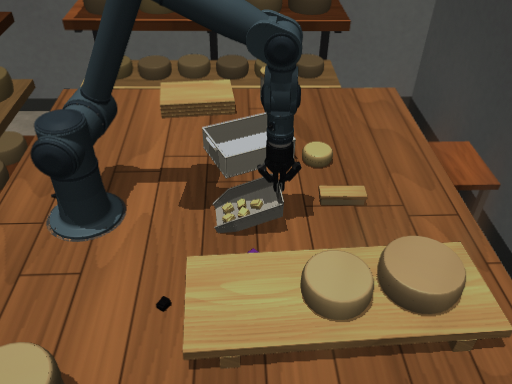

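Call:
arm_command(
  moves=[
    [[0, 0, 0], 0],
    [[0, 0, 0], 0],
    [[0, 0, -0.1], 0],
    [[0, 0, -0.2], 0],
    [[0, 0, -0.3], 0],
    [[0, 0, -0.4], 0],
    [[0, 0, -0.5], 0],
    [[0, 0, -0.6], 0],
    [[0, 0, -0.6], 0],
    [[0, 0, -0.6], 0],
    [[0, 0, -0.6], 0],
    [[0, 0, -0.5], 0],
    [[0, 0, -0.4], 0],
    [[0, 0, -0.3], 0],
    [[0, 0, -0.2], 0],
    [[0, 0, -0.1], 0],
    [[0, 0, 0], 0],
  ],
  grip_force=110,
)

```text
time_s: 21.6
tcp_pos: [0.5778, -0.0166, 0.4049]
eef_rot: [2.116, 2.281, 0.0]
wrist_force: [0.5, 0.2, -5.1]
opening: 0.0018
grip_force: 95.1
```

```bash
python3 st.py;cat > lip.py <<'E'
from h import *
# fit floor plane of held tray from top cam: grey points near
import sys
im,d=ctrl.snapshot("top");cv2.imwrite(f"pics/{sys.argv[1]}.png",im[:,:,::-1])
P=cloud('top',d);hsv=cv2.cvtColor(im,cv2.COLOR_RGB2HSV)
x0,x1,y0,y1,z0,z1=map(float,sys.argv[2:8])
g=(hsv[...,1]<45)&(P[...,0]>x0)&(P[...,0]<x1)&(P[...,1]>y0)&(P[...,1]<y1)&(P[...,2]>z0)&(P[...,2]<z1)
q=P[g];print(len(q),'min',q.min(0),'max',q.max(0))
for it in range(4):
    A=np.c_[q[:,:2],np.ones(len(q))];c=np.linalg.lstsq(A,q[:,2],rcond=None)[0];e=A@c-q[:,2];q=q[abs(e)<max(.004,1.0*e.std())]
print(len(q),'slope deg',np.degrees(np.arctan(np.hypot(*c[:2]))),'az',np.degrees(np.arctan2(c[1],c[0])))
E
python3 lip.py t6 .33 .6 -.12 .06 .1 .3
```

```text
21.6 [ 0.5778 -0.0166  0.4049] grasp [ 0.5812 -0.0198  0.25  ] [-0.134  0.37   0.07   1.246 -0.017  1.361] 0.0018 95.0805652141571 [ 0.5  0.2 -5.1]
[[-0.075  0.997  0.022]
 [ 0.997  0.075 -0.021]
 [-0.022  0.021 -1.   ]]
1512 min [ 0.39217026 -0.10588063  0.12898829] max [ 0.58533043 -0.03816479  0.2596136 ]
1056 slope deg 21.132836383750192 az 1.5778806675187993
```

Call:
arm_command(
  moves=[
    [[0.2, 0.04, 0], 0],
    [[0.4, 0.08, -0.02], 0],
    [[0.6, 0.12, -0.02], 0],
    [[0.8, 0.16, -0.02], 0],
    [[1, 0.18, -0.02], 0],
    [[1, 0.18, -0.02], 0],
    [[1, 0.18, -0.02], 0],
    [[1, 0.18, -0.02], 0],
    [[1, 0.18, -0.02], 0],
    [[1, 0.18, -0.02], 0],
    [[1, 0.18, -0.02], 0],
    [[1, 0.18, -0.02], 0],
    [[1, 0.18, -0.02], 0],
    [[1, 0.18, -0.02], 0],
    [[1, 0.18, -0.02], 0],
    [[1, 0.18, -0.02], 0],
    [[1, 0.18, -0.02], 0],
    [[0.8, 0.14, -0.02], 0],
    [[0.5, 0.08, 0], 0],
    [[0.2, 0.04, 0], 0],
  ],
)

```text
time_s: 23.65
tcp_pos: [0.6205, 0.4033, 0.4048]
eef_rot: [2.113, 2.285, -0.001]
wrist_force: [-0.1, -0.4, -4.2]
opening: 0.0021
grip_force: 95.1
```

Call:
arm_command(
  moves=[
    [[0, 0, 0], -0.2],
    [[0, 0, 0], -0.4],
    [[0, 0, 0], -0.5],
    [[0, 0, 0], -0.6],
    [[0, 0, 0], -0.6],
    [[0, 0, 0], -0.6],
    [[0, 0, 0], -0.5],
    [[0, 0, 0], -0.4],
    [[0, 0, 0], -0.3],
    [[0, 0, 0], -0.1],
    [[0, 0, 0], 0],
  ],
)

```text
time_s: 24.75
tcp_pos: [0.6214, 0.4, 0.406]
eef_rot: [1.481, 2.737, -0.012]
wrist_force: [-0.1, 0.0, -4.3]
opening: 0.0018
grip_force: 95.1
```

```bash
python3 st.py;python3 lip.py t7 .3 .65 .2 .5 .11 .3;  python3 - <<'E'
from h import *
im,d=ctrl.snapshot("side");cv2.imwrite("pics/s7.png",im[:,:,::-1])
a=cv2.imread('pics/t7.png')[120:320,40:300];b=cv2.imread('pics/s7.png')[80:280,150:410]
cv2.imwrite('pics/c7.png',cv2.resize(np.vstack([a,b]),None,fx=1.5,fy=1.5))
E
```

```text
24.75 [0.6214 0.4    0.406 ] grasp [0.6249 0.3968 0.2511] [ 0.492  0.778  0.763  1.546 -0.029  1.483] 0.0018 95.09899735450745 [-0.1  0.  -4.3]
[[-0.547  0.837  0.022]
 [ 0.837  0.547 -0.021]
 [-0.029  0.008 -1.   ]]
4404 min [0.43111198 0.24081046 0.13009446] max [0.64983391 0.45504102 0.29682286]
3044 slope deg 20.25728832714516 az 32.7256365756735
```

View pics/c7.png

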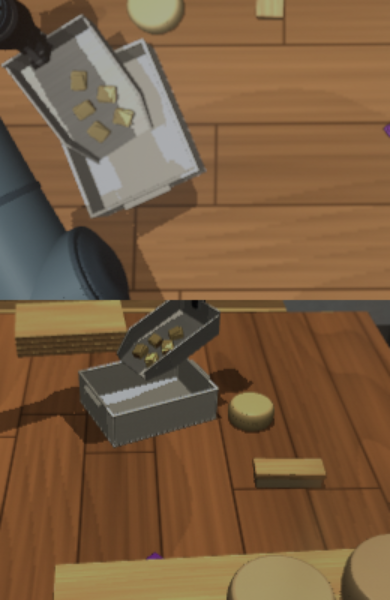

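Call:
arm_command(
  moves=[
    [[0, 0.5, 0], 0],
    [[0, 0.8, 0], 0],
    [[0, 1, -0.5], 0],
    [[0, 1, -0.6], 0],
    [[0, 1, -0.6], 0],
    [[0, 1, -0.6], 0],
    [[0, 1, -0.6], 0],
  ],
)

```text
time_s: 25.55
tcp_pos: [0.6668, 0.4332, 0.439]
eef_rot: [1.451, 2.688, 0.13]
wrist_force: [0.7, 0.0, -3.9]
opening: 0.0021
grip_force: 95.0
```

```bash
python3 st.py;python3 lip.py t8 .3 .65 .2 .5 .11 .3
```

```text
25.55 [0.6668 0.4332 0.439 ] grasp [0.6845 0.4386 0.2851] [ 0.501  0.963  1.221  1.712 -0.024  1.489] 0.0021 94.97568011283875 [ 0.7  0.  -3.9]
[[-0.547  0.829  0.114]
 [ 0.837  0.547  0.035]
 [-0.033  0.115 -0.993]]
3011 min [0.50268047 0.28841698 0.14296575] max [0.64999616 0.49700572 0.29257195]
2025 slope deg 26.94612575255482 az 33.063172966693635
```

Call:
arm_command(
  moves=[
    [[0, 1, -0.5], 0],
    [[0, 1, -0.5], 0],
    [[0, 1, -0.5], 0],
    [[0, 1, -0.5], 0],
    [[0, 0, 0], 0],
  ],
)

```text
time_s: 26.1
tcp_pos: [0.6764, 0.4419, 0.4588]
eef_rot: [1.426, 2.647, 0.237]
wrist_force: [-0.2, -0.2, -4.3]
opening: 0.0018
grip_force: 95.0
```

```bash
cat > cnt.py <<'E'
from h import *
import sys
im,d=ctrl.snapshot("top");P=cloud('top',d);hsv=cv2.cvtColor(im,cv2.COLOR_RGB2HSV)
q=((hsv[...,1]>70)&(hsv[...,0]>15)&(hsv[...,0]<32)&(hsv[...,2]>70)).astype(np.uint8)
q[:, :55]=0;q[:,185:]=0;q[:140]=0;q[270:]=0
n,l,s,c=cv2.connectedComponentsWithStats(q)
for i in range(1,n):
    if s[i,4]>8: print('chunk?',c[i].round(),s[i,4],np.median(P[l==i],0).round(3))
E
python3 st.py;python3 lip.py t9 .3 .68 .2 .55 .11 .3;python3 cnt.py
```

```text
26.1 [0.6764 0.4419 0.4588] grasp [0.7049 0.454  0.307 ] [ 0.504  0.941  1.221  1.65  -0.02   1.49 ] 0.0018 95.00004529953003 [-0.2 -0.2 -4.3]
[[-0.547  0.817  0.184]
 [ 0.837  0.542  0.078]
 [-0.036  0.197 -0.98 ]]
3156 min [0.53231809 0.31150839 0.15164032] max [0.67997193 0.51398318 0.29920921]
2093 slope deg 31.63137321038559 az 33.145062635452945
chunk? [ 64. 142.] 46 [0.643 0.414 0.232]
chunk? [ 83. 145.] 138 [0.637 0.375 0.219]
chunk? [144. 141.] 38 [0.697 0.271 0.029]
chunk? [ 67. 155.] 135 [0.613 0.413 0.215]
chunk? [ 95. 161.] 133 [0.602 0.352 0.193]
chunk? [ 78. 170.] 142 [0.579 0.394 0.194]
```

Call:
arm_command(
  moves=[
    [[0, 1, -0.4], 0],
    [[0, 1, -0.4], 0],
    [[0, 1, -0.4], 0],
    [[0, 1, -0.4], 0],
    [[0, 1, -0.4], 0],
    [[0, 0, 0], 0],
  ],
)

```text
time_s: 26.8
tcp_pos: [0.689, 0.4529, 0.4835]
eef_rot: [1.393, 2.59, 0.367]
wrist_force: [0.3, -0.6, -3.7]
opening: 0.0019
grip_force: 95.1
```

```bash
python3 st.py;python3 lip.py t10 .3 .68 .2 .55 .11 .3;python3 cnt.py
```

```text
26.8 [0.689  0.4529 0.4835] grasp [0.7309 0.4733 0.3357] [ 0.507  0.918  1.221  1.569 -0.017  1.492] 0.0019 95.08553981781006 [ 0.3 -0.6 -3.7]
[[-0.546  0.793  0.27 ]
 [ 0.837  0.531  0.131]
 [-0.039  0.298 -0.954]]
2137 min [0.57274198 0.33758349 0.1664328 ] max [0.67998015 0.52096617 0.29970868]
1314 slope deg 37.13272889945939 az 34.13780338964457
chunk? [ 69. 144.] 106 [0.639 0.407 0.218]
chunk? [144. 141.] 39 [0.697 0.269 0.027]
chunk? [ 87. 152.] 147 [0.627 0.372 0.196]
chunk? [ 73. 161.] 144 [0.603 0.409 0.191]
chunk? [109. 176.] 94 [0.591 0.369 0.032]
chunk? [ 93. 182.] 87 [0.574 0.415 0.032]
```

Call:
arm_command(
  moves=[
    [[0, -0.6, -0.1], 0],
    [[0, -1, -0.2], 0],
    [[0, -1, -0.2], 0],
    [[0, 0, 0], 0],
    [[0, 0.4, 0], 0],
    [[0, 0, 0], 0],
    [[0, 0, 0], 0],
  ],
)

```text
time_s: 27.6
tcp_pos: [0.6431, 0.4225, 0.478]
eef_rot: [1.394, 2.591, 0.364]
wrist_force: [-0.0, -0.1, -3.5]
opening: 0.0023
grip_force: 95.3
```

```bash
python3 st.py|head -1;python3 lip.py t11 .3 .68 .2 .55 .11 .3;python3 cnt.py
```

```text
27.6 [0.6431 0.4225 0.478 ] grasp [0.6847 0.4427 0.3301] [ 0.502  0.658  0.696  1.306 -0.015  1.487] 0.0023 95.32885909080505 [-0.  -0.1 -3.5]
4083 min [0.52425274 0.30682333 0.16149193] max [0.67998452 0.50389888 0.29978868]
3023 slope deg 37.214531853053685 az 33.04229582072092
chunk? [144. 141.] 39 [0.696 0.272 0.029]
chunk? [111. 176.] 162 [0.591 0.362 0.028]
chunk? [ 90. 184.] 39 [0.568 0.425 0.028]
chunk? [100. 203.] 60 [0.514 0.395 0.022]
chunk? [139. 212.] 61 [0.485 0.283 0.025]
```

Call:
arm_command(
  moves=[
    [[-0.35, -0.45, -0.12], 0],
    [[-0.7, -0.9, -0.25], 0],
    [[-0.75, -0.9, -0.25], 0],
    [[-0.75, -0.9, -0.25], 0],
    [[-0.75, -0.9, -0.25], 0],
    [[-0.75, -0.9, -0.25], 0],
    [[-0.75, -0.9, -0.25], 0],
    [[-0.75, -0.9, -0.25], 0],
    [[-0.75, -0.9, -0.25], 0],
    [[-0.75, -0.9, -0.25], 0],
    [[-0.75, -0.9, -0.25], 0],
    [[-0.75, -0.9, -0.25], 0],
    [[-0.75, -0.9, -0.25], 0],
    [[-0.75, -0.9, -0.25], 0],
    [[-0.75, -0.9, -0.25], 0],
    [[-0.7, -0.8, -0.2], 0],
    [[-0.35, -0.45, -0.1], 0],
    [[0, 0, 0], 0],
  ],
)

```text
time_s: 29.5
tcp_pos: [0.4937, -0.03, 0.4779]
eef_rot: [1.398, 2.589, 0.361]
wrist_force: [-0.1, -0.3, -2.6]
opening: 0.0019
grip_force: 95.2
```

```bash
python3 st.py;python3 lip.py t12 .35 .6 -.15 .1 .11 .35;python3 cnt.py; python3 - <<'E'
import cv2,numpy as np
from h import *
im,d=ctrl.snapshot("side");im=im[:,:,::-1]
a=cv2.imread('pics/t12.png')[120:320,40:300];b=im[80:280,150:410]
cv2.imwrite('pics/c12.png',cv2.resize(np.vstack([a,b]),None,fx=1.5,fy=1.5))
E
```

```text
29.5 [ 0.4937 -0.03    0.4779] grasp [ 0.5353 -0.0102  0.3299] [-0.242  0.065 -0.156  1.113  0.19   0.771] 0.0019 95.22829055786133 [-0.1 -0.3 -2.6]
[[-0.543  0.796  0.268]
 [ 0.839  0.529  0.128]
 [-0.04   0.295 -0.955]]
70 min [ 0.56283516 -0.08202111  0.2775646 ] max [ 0.58474605 -0.05122226  0.33982995]
15 slope deg 62.289849876937076 az 175.90672736758745
chunk? [144. 141.] 40 [0.697 0.272 0.028]
chunk? [107. 178.] 20 [0.587 0.376 0.025]
chunk? [ 92. 183.] 12 [0.574 0.422 0.022]
chunk? [102. 204.] 23 [0.508 0.392 0.022]
chunk? [143. 213.] 15 [0.482 0.269 0.028]
```

View pics/c12.png

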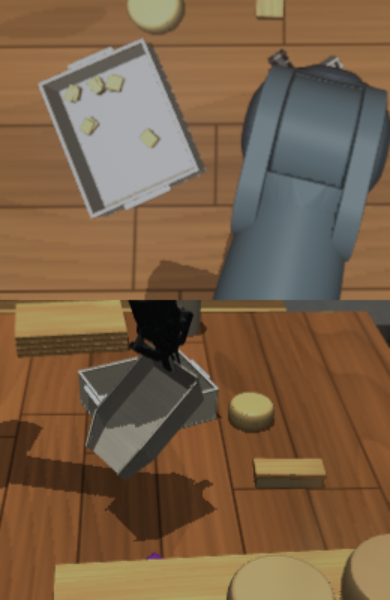

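The crops show all five chunks inside the tub at (73,92), (97,85), (116,82), (89,125) and (149,138), and the tray empty in the gripper. Now I lower it lip first.

Call:
arm_command(
  moves=[
    [[0.01, -0.1, 0.35], 0],
    [[0.03, -0.22, 0.7], 0],
    [[0.03, -0.22, 0.7], 0],
    [[0.03, -0.22, 0.7], 0],
    [[0.03, -0.22, 0.7], 0],
    [[0.03, -0.22, 0.7], 0],
    [[0.03, -0.22, 0.7], 0],
    [[0.03, -0.2, 0.6], 0],
    [[0.01, -0.1, 0.3], 0],
    [[0, 0, 0], 0],
  ],
)

```text
time_s: 30.65
tcp_pos: [0.4926, -0.0281, 0.3329]
eef_rot: [1.395, 2.595, 0.362]
wrist_force: [-0.1, -0.1, -3.3]
opening: 0.0017
grip_force: 95.3
```

```bash
python3 st.py|head -1
```

```text
30.65 [ 0.4926 -0.0281  0.3329] grasp [ 0.5336 -0.0078  0.1848] [-0.239  0.129 -0.467  0.743  0.191  0.77 ] 0.0017 95.32082676887512 [-0.1 -0.1 -3.3]
```

Call:
arm_command(
  moves=[
    [[0.01, -0.1, 0.3], 0],
    [[0.01, -0.08, 0.25], 0],
    [[0, -0.04, 0.12], 0],
    [[0, 0, 0], 0],
  ],
)

```text
time_s: 31.05
tcp_pos: [0.4935, -0.0292, 0.3171]
eef_rot: [1.394, 2.591, 0.364]
wrist_force: [0.2, 0.1, -1.3]
opening: 0.0021
grip_force: 95.5
```

Call:
arm_command(
  moves=[
    [[0, 0, 0], 0],
    [[0, 0, 0], 0],
    [[0, 0.12, 0.24], 0],
    [[0, 0.12, 0.24], 0],
    [[0, 0.12, 0.24], 0],
    [[0, 0.12, 0.24], 0],
    [[0, 0.1, 0.29], 0],
    [[0, 0.1, 0.29], 0],
    [[0, 0.1, 0.29], 0],
    [[0, 0.1, 0.29], 0],
    [[0, 0, 0], 0],
  ],
  grip_force=25,
)

```text
time_s: 32.15
tcp_pos: [0.5258, -0.0105, 0.2744]
eef_rot: [1.393, 2.59, 0.36]
wrist_force: [-3.4, 1.9, 20.3]
opening: 0.0034
grip_force: 189.2
```

```bash
python3 st.py|head -1
```

```text
32.15 [ 0.5258 -0.0105  0.2744] grasp [0.5676 0.0092 0.1264] [-0.187  0.241 -0.496  0.587  0.176  0.822] 0.0034 189.17920488864183 [-3.4  1.9 20.3]
```

Call:
arm_command(
  moves=[
    [[0, 0, 0], 0],
    [[0, 0.05, 0.2], 0],
    [[0, 0.06, 0.25], 0],
    [[0, 0.06, 0.25], 0],
    [[0, 0, 0], 0],
  ],
  fingers=0.08,
  grip_force=20,
)

```text
time_s: 32.65
tcp_pos: [0.5347, -0.0056, 0.2585]
eef_rot: [1.391, 2.589, 0.365]
wrist_force: [0.6, 3.3, 10.2]
opening: 0.0068
grip_force: 89.7
```

```bash
python3 st.py|head -1; python3 - <<'E'
from h import *
im,d=ctrl.snapshot("side");cv2.imwrite("pics/s13.png",cv2.resize(im[100:260,180:400,::-1],None,fx=2,fy=2))
E
```

```text
32.65 [ 0.5347 -0.0056  0.2585] grasp [0.5768 0.0144 0.1107] [-0.175  0.273 -0.5    0.546  0.176  0.834] 0.0068 89.72473304718733 [ 0.6  3.3 10.2]
```

View pics/s13.png

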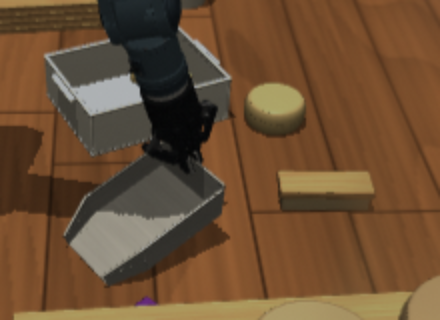

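Call:
arm_command(
  moves=[
    [[0, 0, 0], 0],
    [[0, 0.05, 0.2], 0],
    [[0, 0.05, 0.27], 0],
    [[0, 0.05, 0.27], 0],
    [[0, 0.05, 0.27], 0],
    [[0, 0, 0], 0],
  ],
  fingers=0.13,
)

```text
time_s: 33.3
tcp_pos: [0.544, 0.0002, 0.2339]
eef_rot: [1.394, 2.592, 0.363]
wrist_force: [2.0, 2.0, 4.1]
opening: 0.0113
grip_force: 41.5
```

Call:
arm_command(
  moves=[
    [[0, 0, 0], 0],
    [[0, 0.02, 0.25], 0],
    [[0, 0.02, 0.27], 0],
    [[0, 0.02, 0.27], 0],
    [[0, 0, 0], 0],
  ],
  fingers=0.18,
)

```text
time_s: 33.8
tcp_pos: [0.5494, 0.0034, 0.2147]
eef_rot: [1.396, 2.594, 0.362]
wrist_force: [-0.4, 0.8, -0.1]
opening: 0.0155
grip_force: 0.0
```

```bash
python3 st.py|head -1
```

```text
33.8 [0.5494 0.0034 0.2147] grasp [0.5904 0.0236 0.0666] [-0.152  0.354 -0.518  0.451  0.169  0.857] 0.0155 0.0 [-0.4  0.8 -0.1]
```

Call:
arm_command(
  moves=[
    [[0, 0, 0], 0],
    [[0, 0, 0], 0],
    [[0, 0, 0], 0],
    [[0, 0.4, -0.5], 0],
    [[0, 0.6, -0.8], 0],
    [[0, 0.6, -0.8], 0],
    [[0, 0.6, -0.8], 0],
    [[0, 0.6, -0.8], 0],
    [[0, 0.6, -0.8], 0],
    [[0, 0.3, -0.9], 0],
    [[0, 0, -0.9], 0],
    [[0.9, 0, 0], 0],
    [[0.9, 0, 0], 0],
    [[0.9, 0, 0], 0],
    [[0.9, 0, 0], 0],
    [[0, 0, 0], 0],
  ],
  fingers=0.45,
)

```text
time_s: 35.4
tcp_pos: [0.5307, 0.1089, 0.3904]
eef_rot: [1.391, 2.595, 0.364]
wrist_force: [0.2, -0.8, -1.3]
opening: 0.0385
grip_force: 0.0
```

```bash
python3 st.py|head -1;python3 cnt.py; python3 - <<'E'
from h import *
im,d=ctrl.snapshot("top")
P=cloud('top',d);hsv=cv2.cvtColor(im,cv2.COLOR_RGB2HSV)
g=(hsv[...,1]<45)&(P[...,0]>.36)&(P[...,0]<.66)&(P[...,1]>-.16)&(P[...,1]<.13)&(P[...,2]>-.01)&(P[...,2]<.1)
q=P[g];print(len(q),cv2.minAreaRect((q[:,:2]*1000).astype(np.float32)),q[:,2].max())
f=q[q[:,2]<.02]
A=np.c_[f[:,:2],np.ones(len(f))];print(len(f),np.median(f,0),np.linalg.lstsq(A,f[:,2],rcond=None)[0])
t=(hsv[...,1]<45)&(P[...,0]>.3)&(P[...,0]<.72)&(P[...,1]>.15)&(P[...,1]<.5)&(P[...,2]>.07)&(P[...,2]<.1)
print('tub',cv2.minAreaRect((P[t][:,:2]*1000).astype(np.float32)))
E
```

```text
35.4 [0.5307 0.1089 0.3904] grasp [0.5719 0.1293 0.2424] [ 0.056  0.166 -0.272  0.855  0.116  1.056] 0.0385 0.0 [ 0.2 -0.8 -1.3]
chunk? [144. 141.] 41 [0.697 0.271 0.027]
chunk? [108. 178.] 27 [0.587 0.376 0.027]
chunk? [ 92. 183.] 13 [0.574 0.422 0.021]
chunk? [102. 204.] 26 [0.509 0.391 0.021]
3843 ((510.91534423828125, -30.962326049804688), (229.4214324951172, 150.539306640625), 33.16054916381836) 0.060380592534358124
3206 [ 0.5032153  -0.03838538  0.00433868] [0.00809183 0.00225063 0.00065397]
tub ((508.0848388671875, 325.340087890625), (283.0566711425781, 213.5159149169922), 23.906925201416016)
```

The tray's floor measures 4 mm above the bench and level within half a degree, and it is clear of the tub. The tub hasn't moved.

```bash
python3 -c "
from cell import ctrl
print(ctrl.job_done())"
```

```text
the job is handed in; nothing more can be done
None
```

I handed the job in at about 35 s of the 70 s allowed: all five chunks are in the tub and the empty tray lies flat on the bench, let go and clear of the tub; the hand-in gave no verdict.

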